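# Gauge a polishing stick in the taper slot and set the holder's sleeve to its number

## Task

Take the wooden stick that lies alone on the rack, lay it flat on the taper gauge and slide it lengthwise into the slot until it wedges; leave it wedged there. Then turn the winged sleeve on the machine's sloping head to the number of the gauge mark where the stick's leading end has stopped, and let go. Leave the pair of sticks on the rack and everything else on the bench where they are.

Things in the scene. Friction and masses are not known exactly. Their poses are not given: they have to be found in the camera images.
- stick_a_mid (a point): Centre (half-way up) of a dark wooden stick, a plain bar 170 mm long (its x axis, both ends alike), 32 mm high (z), and of a width (y) that is to be gauged, between 18 and 33 mm and different for each stick; about 0.1 kg. At the start it is one of the three sticks on the rack: which of them lies alone is changed every time.
- stick_b_mid (a point): Centre (half-way up) of a dark wooden stick, a plain bar 170 mm long (its x axis, both ends alike), 32 mm high (z), and of a width (y) that is to be gauged, between 18 and 33 mm and different for each stick; about 0.1 kg. At the start it is one of the three sticks on the rack: which of them lies alone is changed every time.
- stick_c_mid (a point): Centre (half-way up) of a dark wooden stick, a plain bar 170 mm long (its x axis, both ends alike), 32 mm high (z), and of a width (y) that is to be gauged, between 18 and 33 mm and different for each stick; about 0.1 kg. At the start it is one of the three sticks on the rack: which of them lies alone is changed every time.
- rack: Fixed pale wooden rack, 160 (x) by 200 (y) mm; origin at table level. Sticks lie along x, undersides 45 mm up, on two cross-rails 16 mm wide at x = +-60 mm with thin 16 mm pins between the sticks. Open between the rails down to a 10 mm base. One stick lies alone at y = +60 mm, the pair of others at y = -30 and -80 mm.
- rack_single (a point): Point on the rack under the middle of the stick that lies alone, 45 mm above the table; x along that stick.
- rack_pair (a point): Point on the rack midway between the two sticks that lie as a pair, 45 mm above the table.
- gauge_mouth (a point): Middle of the taper slot's wide mouth, on the top of the gauge's bed (20 mm above the table); x along the slot to its narrow end, z up. The slot is 38 mm wide here and narrows by 0.225 mm per mm over its 96 mm. Its aluminium jaws are 24 mm high. The plain bed runs on for 135 mm in front of the mouth (to -x).
- gauge: Taper gauge, fixed, dark steel bed 124 mm wide; origin under the slot's mouth. Cross marks on the jaws: number n, shown by n dots on the +y jaw, is 16 n mm in from the mouth, n = 1 to 5. The stick slides in lengthwise, flat on the bed, 32 mm side upright; a push of 6 to 10 N wedges it, its leading end within 4 mm of a mark.
- sleeve (a joint): Angle of the winged sleeve, rad: 0 at the line without dots, growing as it turns clockwise (looking at the face); number n (a line with n dots on the face, n = 1 to 5) is at 0.26 n. It clicks into a detent at each number (about 0.1 N m to turn) and stays there. Starts at 0 or 1.
- sleeve_grip (a point): Grip point of the winged sleeve: on its axis, 32 mm out from the face (its top is 46.5 mm out). z points out along the axis, 35 degrees from vertical, leaning to the robot; x to the wing's end with the white pointer. The black wing is 58 mm long (x) and 24 mm thick (y: grip across), on a disc 62 mm across with its top 7.5 mm above the face.
- machine: Fixed stick-holder machine; origin at table level below the sleeve. Its grey head has a sloping face 150 by 150 mm, centre 125 mm up, carrying the sleeve; a green motor (top 130 mm up) and a grey grinding wheel (top 157 mm up) stand 60 to 235 mm to its left (+y).
- water_bottle: Bystander: white bottle, 60 mm across, 150 mm tall, standing. To be left alone.
- mug: Bystander: white mug, 76 mm across, 85 mm tall, standing. To be left alone.
- lap_disc: Bystander: grey abrasive disc, 80 mm across, 16 mm high, lying flat. To be left alone.
- brush: Bystander: brush lying on the table. To be left alone.
- wrench: Bystander: wrench lying on the table. To be left alone.
- jar: Bystander: amber jar, 64 mm across, 80 mm tall, standing. To be left alone.
- block: Bystander: pale wooden block 100 x 60 x 35 mm. To be left alone.

How it is judged:
By the outcome, as a careful person would: the job done as asked, in the order asked, and still so for the second after the job is handed in, with the robot touching nothing.
It also fails if it takes over 54 s, if anything falls off the work surface, if the arm or the gripper's body presses on something with over 40 N, if the wrist force passes 120 N, or if a joint passes its speed limit or range.

## Robot

A 7-joint arm with a two-finger parallel gripper is mounted at the origin on the work surface. World frame = base frame: x ahead of the robot, y to its left, z up, the work surface at z = 0. Lengths are in m, angles in degrees, forces in N, time in s.
With the tool pointing down it reaches from about 0.4 to 0.925 m from the base axis. Payload 4.1 kg.
Tool frame: the origin (TCP) lies at the very end of the fingers, on their centre line; the grasp point (between the pads) lies 19 mm behind it; z points along the fingers, y is the direction in which the jaws open and shut (so a half turn about z gives the same grasp; the last joint's range is limited). The gripper opens to 85 mm and grips with 20 to 120 N. Pads are 22 mm wide; open, the fingers measure 114 mm over their backs; the gripper's body (76 mm by 85 mm) begins 54 mm behind the grasp point. The pads swing forward as they close: fully open they stand 13 mm farther back than shut.
Start: joints at [-81.532, 22.827, 2.584, 88.041, -1.071, 69.15, -2.905], TCP at [0.159, 0.63, 0.231] pointing down, gripper open.
Joint ranges: [-161.44, 161.44], [-28.35, 127.94], [-78.24, 83.42], [0, 140.83], [-78.03, 258.03], [13.02, 114.36], [-168.23, 168.23]. Speed limits (degrees/s): [147.25, 147.25, 180, 180, 180, 180, 180].

## Interface

Orientations are given as [roll, pitch, yaw] about the fixed x, y, z axes, in that order (R = Rz(yaw) Ry(pitch) Rx(roll)).
In Python, from cell import arm gives the robot as it stands.
- The arm moves only by the shell command python3 -m inch 'ROWS' [FORCE]. ROWS is JSON, a list of rows, each a list of 5 numbers: the shift along the tool's x, y, z in m, then the turn about the tool's z in degrees, then the opening, from 0 (shut) to 1 (fully open). A call has 1 to 5 rows; each row shifts and turns the commanded pose from where the row before left it, along the tool's axes as they then stand; what a row does not reach is not made up. A row lasts 1/10 s, in which the tool goes at most 50 mm and 8.59 degrees, less where a joint would pass 70% of its speed; a pose out of reach is approached as far as the arm can. A call with a gripper value outside its range is refused whole. The fingers move at their own pace and stop on an object; FORCE is the grip in N (left out, the last holds). Time passes only in rows, so rows that do not move let the fingers close. It gives the time, the measured TCP pose, the force and the opening at its end, in the units of the state.
- arm.state(): the state, without advancing time (a new reading comes with each control period).
- arm.camera(name): name is "scene" or "top" or "wrist"; returns the picture (400x640x3 uint8, blue, green, red); there is no depth.
- arm.calibration(name): a dict with "K" (3x3 intrinsics, pixels), "distortion" ([k1, k2, p1, p2, k3] as OpenCV has them; the pictures are not rectified), "R" (3x3) and "t" (3): a world point X has camera coordinates R X + t; the wrist camera has in their place "hand_eye" (4x4, takes a point from camera to tool coordinates, whose origin is the TCP and whose axes are the flange's). Camera axes: x right, y down, z forward; pixel columns grow to the right and rows downward; lengths in m; the calibration is good to about 2 mm. A picture is of the moment at which its call begins: read the wrist's pose just before it. calibration takes no time and is no camera call.
- arm.job_done(): hands the job in, once; it reports no verdict.
The state is a dict: "time_s": time; "joint_pos": joint angles; "joint_velocities": joint speeds; "effort": joint torques, N m; "ee_pos": TCP position; "ee_rot": TCP orientation; "ft_force": force on the tool from outside, world axes, zero at the start; "ft_torque": the same for the moment, N m; "finger_gap": finger opening in m.
Only numpy, scipy, OpenCV 4.12 (cv2) and the standard library are available. Lean on these libraries where they do the work, as an engineer would, in place of code of your own. Each camera call takes 0.05 s, during which the arm holds its last target.

## Working session

There is one attempt and no reset: what is moved stays moved. The work goes in short steps, Python scripts to look and compute and a shell command to move; the robot and the scene stay as the last step left them, time stands still between calls to the robot, and variables do not carry over. Pictures are saved under pics/ and viewed, and the job is handed in when it is done.

```bash
ls; mkdir -p pics; python3 - <<'E'
from cell import arm
import cv2
s=arm.state(); print(s)
for n in("scene","top","wrist"):
    cv2.imwrite(f"pics/{n}0.png",arm.camera(n)); c=arm.calibration(n); print(n,c)
E
```

```text
pics
{'time_s': 0.0, 'joint_pos': array([-81.53201696,  22.87140489,   2.58052099,  88.11543963,
        -1.07204386,  69.15025367,  -2.90616786]), 'joint_velocities': array([ 0.04390023,  0.04179665,  0.00136553,  0.11418484, -0.032318  ,
        0.11620301,  0.0087839 ]), 'effort': array([ 1.12815713e-03, -4.75104082e+01,  1.36450902e+00, -2.54216623e+01,
        1.12965633e-02,  9.03643377e-03,  9.64625713e-06]), 'ee_pos': array([0.15861416, 0.62968285, 0.23025955]), 'ee_rot': array([-1.79887299e+02,  7.30981146e-03,  1.65864400e+02]), 'ft_force': array([ 0.62143907, -0.37985744,  0.31458762]), 'ft_torque': array([-0.02530596, -0.01637165,  0.01174726]), 'finger_gap': 0.08540341102844992}
scene {'K': array([[423.98886342,   0.        , 317.30936042],
       [  0.        , 423.98886342, 203.40930718],
       [  0.        ,   0.        ,   1.        ]]), 'distortion': array([-0.08957946,  0.        ,  0.        ,  0.        ,  0.        ]), 'R': array([[ 0.44399778,  0.89594955, -0.01184763],
       [ 0.72770774, -0.36827524, -0.57863183],
       [-0.52278812,  0.24828964, -0.815502
[... 420 characters left out ...]
14354023,  0.02198259, -0.98940031]]), 't': array([-0.05277075,  0.57873786,  1.25858339])}
wrist {'K': array([[330.08814528,   0.        , 322.58782186],
       [  0.        , 330.08814528, 197.97624213],
       [  0.        ,   0.        ,   1.        ]]), 'distortion': array([-0.02244411,  0.        ,  0.        ,  0.        ,  0.        ]), 'hand_eye': array([[ 1.38537377e-04, -9.44282161e-01, -3.29137024e-01,
         8.48296902e-02],
       [ 9.99999986e-01,  1.00736817e-04,  1.31900675e-04,
         6.44314226e-04],
       [-9.13952379e-05, -3.29137038e-01,  9.44282162e-01,
        -1.41935381e-01],
       [ 0.00000000e+00,  0.00000000e+00,  0.00000000e+00,
         1.00000000e+00]])}
```

View pics/scene0.png

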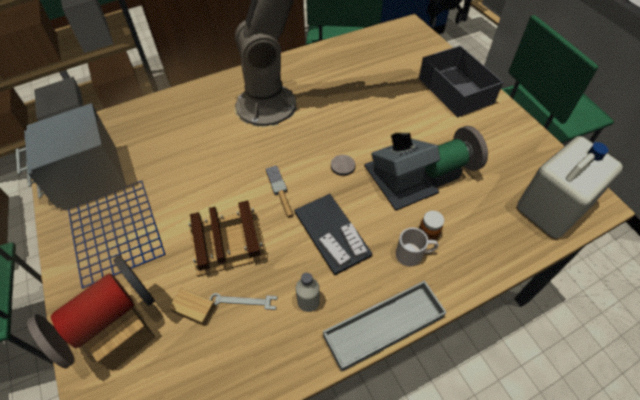

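View pics/top0.png

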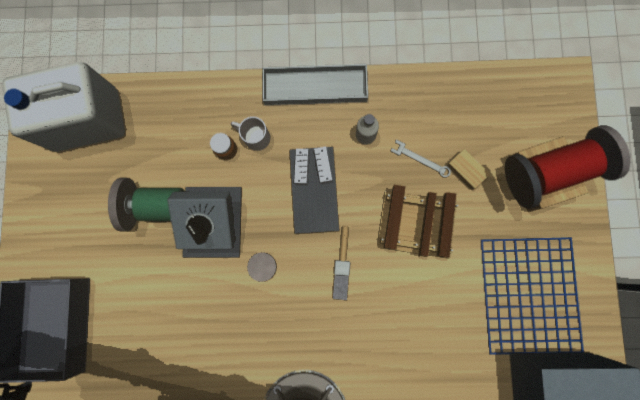

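View pics/wrist0.png

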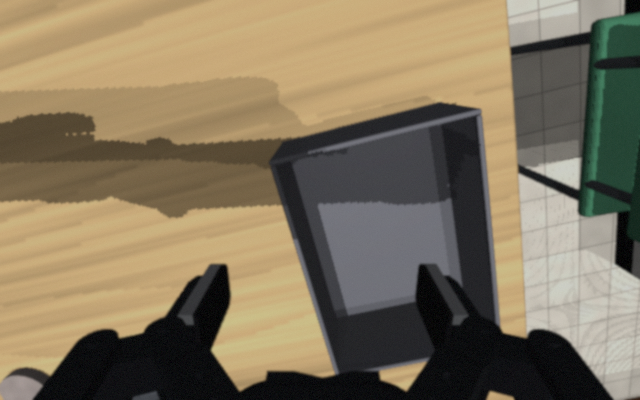

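Top view: robot at the bottom, world +x up and +y left. The lone stick is at about (395,217) and the pair at (428,224) and (447,224). The gauge has its jaws at (300–325,165) and its bed runs towards the robot. The sleeve is at (200,230). I'll zoom in next.

```bash
cat > h.py <<'E'
import numpy as np, cv2
from cell import arm
from scipy.spatial.transform import Rotation as Ro
def cam(name,s=None):
    c=arm.calibration(name)
    if name=="wrist":
        H=np.array(c["hand_eye"]); R=Ro.from_euler('xyz',s["ee_rot"],degrees=True).as_matrix()
        Rc=R@H[:3,:3]; o=R@H[:3,3]+s["ee_pos"]
    else:
        Rc=np.array(c["R"]).T; o=-Rc@c["t"]
    return c["K"],np.array(c["distortion"]),Rc,o
def ray(C,px):
    K,d,Rc,o=C
    u=cv2.undistortPoints(np.array(px,float).reshape(-1,1,2),K,d).reshape(-1,2)
    return o,(Rc@np.c_[u,np.ones(len(u))].T).T
def on(C,px,z):
    o,d=ray(C,px); return o+d*((z-o[2])/d[:,2])[:,None]
def proj(C,X):
    K,d,Rc,o=C
    r,_=cv2.Rodrigues(Rc.T)
    return cv2.projectPoints(np.array(X,float).reshape(-1,1,3),r,-Rc.T@o,K,d)[0].reshape(-1,2)
E
python3 - <<'E'
import cv2
im=cv2.imread("pics/top0.png")
cv2.imwrite("pics/t_a.png",cv2.resize(im[140:270,280:470],None,fx=4,fy=4,interpolation=cv2.INTER_CUBIC))
cv2.imwrite("pics/t_b.png",cv2.resize(im[170:270,100:260],None,fx=5,fy=5,interpolation=cv2.INTER_CUBIC))
E
```

```text
(no output)
```

View pics/t_a.png

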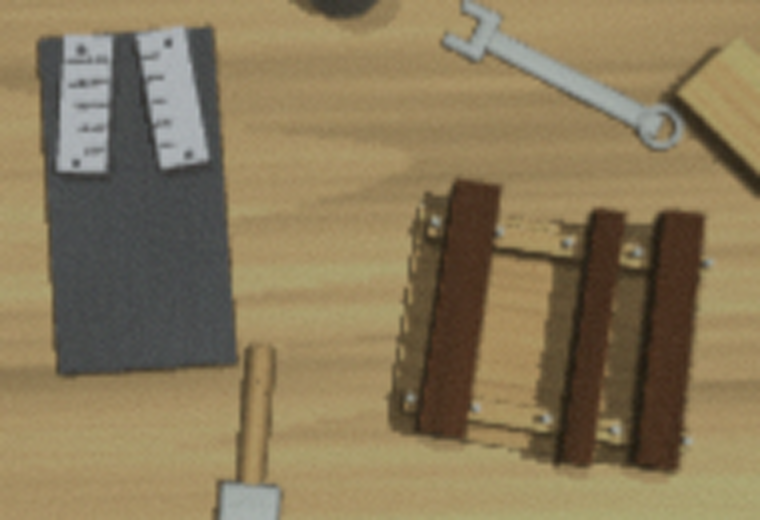

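View pics/t_b.png

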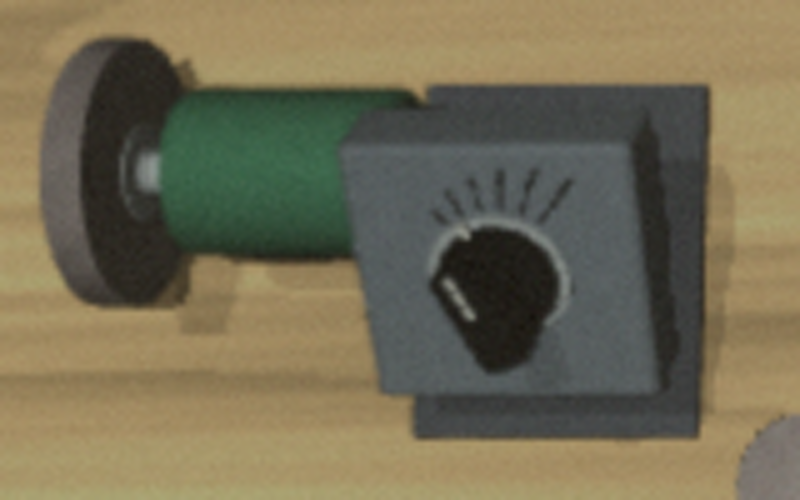

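```bash
python3 - <<'E'
from h import *
C=cam("top")
def f(a,ox,oy,k): return [(ox+u/k,oy+v/k) for u,v in a]
np.set_printoptions(precision=4,suppress=True)
g=on(C,f([(58,375),(235,362),(38,38),(213,28)],280,140,4),.02); print("bed",g)
print("bed ax",np.degrees(np.arctan2(*(g[2]-g[0])[[1,0]])),np.degrees(np.arctan2(*(g[3]-g[1])[[1,0]])))
s=on(C,f([(457,181),(500,185),(417,432),(463,437)],280,140,4),.077); print("stick",s,s.mean(0))
print(np.degrees(np.arctan2(*(s[0]-s[2])[[1,0]])),np.degrees(np.arctan2(*(s[1]-s[3])[[1,0]])))
p=on(C,f([(592,212),(622,212),(560,465),(592,467),(658,212),(702,214),(633,467),(677,472)],280,140,4),.077);print("pair",p)
j=on(C,f([(64,37),(113,37),(57,170),(107,174),(137,37),(183,27),(162,170),(208,160)],280,140,4),.044);print("jaws",j)
m=on(C,f([(345,145),(630,140),(385,395),(665,390)],100,170,5),.125);print("head approx",m)
E
sed -n 1,5p /dev/null; python3 - <<'E'
import cv2
im=cv2.imread("pics/scene0.png")
cv2.imwrite("pics/s_b.png",cv2.resize(im[115:215,350:500],None,fx=5,fy=5,interpolation=cv2.INTER_CUBIC))
E
```

```text
bed [[ 0.4805  0.0151  0.02  ]
 [ 0.4862 -0.1075  0.02  ]
 [ 0.7199  0.0255  0.02  ]
 [ 0.7233 -0.0989  0.02  ]]
bed ax 2.470709452258791 2.071486782305395
stick [[ 0.5988 -0.2586  0.077 ]
 [ 0.5953 -0.287   0.077 ]
 [ 0.433  -0.2248  0.077 ]
 [ 0.429  -0.2546  0.077 ]] [ 0.514  -0.2562  0.077 ]
-11.535238328121155 -11.02755316768982
pair [[ 0.5753 -0.3468  0.077 ]
 [ 0.5748 -0.3666  0.077 ]
 [ 0.4093 -0.3166  0.077 ]
 [ 0.4075 -0.3372  0.077 ]
 [ 0.5741 -0.3902  0.077 ]
 [ 0.5719 -0.419   0.077 ]
 [ 0.4069 -0.3637  0.077 ]
 [ 0.403  -0.3918  0.077 ]]
jaws [[ 0.714   0.0051  0.044 ]
 [ 0.7129 -0.0291  0.044 ]
 [ 0.6201  0.0115  0.044 ]
 [ 0.6163 -0.023   0.044 ]
 [ 0.7124 -0.0458  0.044 ]
 [ 0.7185 -0.078   0.044 ]
 [ 0.618  -0.061   0.044 ]
 [ 0.624  -0.0928  0.044 ]]
head approx [[0.5719 0.3291 0.125 ]
 [0.5702 0.1815 0.125 ]
 [0.4428 0.3057 0.125 ]
 [0.4414 0.163  0.125 ]]
```

View pics/s_b.png

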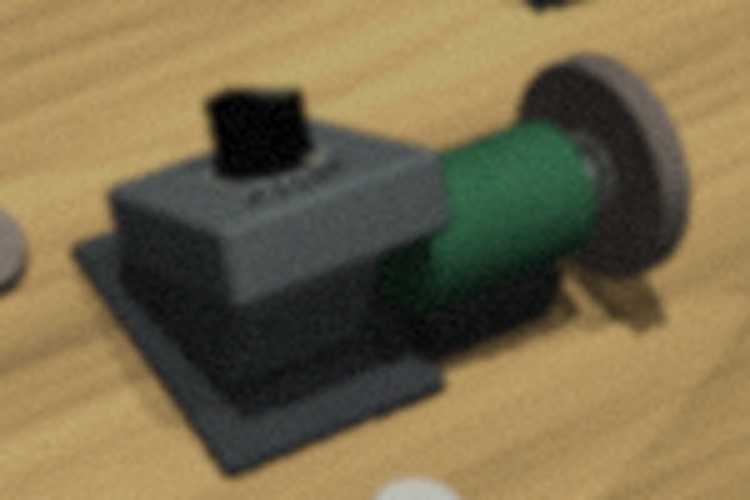

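```bash
python3 -m inch '[[-0.015,-0.015,-0.01,0,1],[-0.03,-0.028,-0.01,0,1],[-0.03,-0.028,-0.01,0,1],[-0.03,-0.028,-0.01,0,1],[-0.03,-0.028,-0.01,0,1]]' && python3 -m inch '[[-0.03,-0.03,0,0,1],[-0.03,-0.03,0,0,1],[-0.03,-0.03,0,0,1],[-0.03,-0.03,0,0,1],[-0.03,-0.03,0,0,1]]' && python3 -m inch '[[-0.03,-0.02,0,0,1],[-0.01,-0.01,0,0,1]]'
cat > shot.py <<'E'
import sys
from h import *
n,name=sys.argv[1],sys.argv[2]
s=arm.state(); im=arm.camera(n)
cv2.imwrite(f"pics/{name}.png",im); np.save(f"pics/{name}.npy",np.r_[s["ee_pos"],s["ee_rot"]])
print(s["time_s"],s["ee_pos"].round(4),s["ee_rot"].round(2),s["ft_force"].round(1),round(s["finger_gap"],4))
E
python3 shot.py wrist w1
```

```text
time_s: 0.65
ee_pos: [0.2593, 0.4725, 0.2814]
ee_rot: [-180.0, -0.0, 165.9]
ft_force: [0.7, 0.2, 0.6]
finger_gap: 0.0856
time_s: 1.15
ee_pos: [0.368, 0.2903, 0.2812]
ee_rot: [180.0, -0.0, 165.9]
ft_force: [0.7, 0.2, 0.5]
finger_gap: 0.0854
time_s: 1.35
ee_pos: [0.4012, 0.2496, 0.2814]
ee_rot: [-180.0, 0.1, 165.5]
ft_force: [-0.7, -0.3, 0.5]
finger_gap: 0.0859
1.35 [0.4012 0.2496 0.2814] [-1.7998e+02  6.0000e-02  1.6552e+02] [-0.7 -0.3  0.5] 0.0859
```

View pics/w1.png

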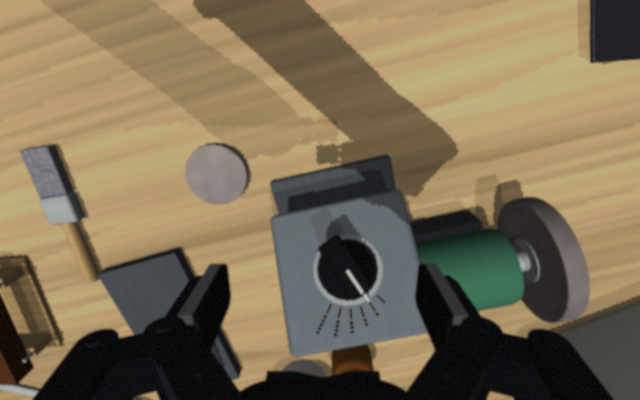

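```bash
python3 - <<'E'
import cv2
im=cv2.imread("pics/w1.png")
cv2.imwrite("pics/w1c.png",cv2.resize(im[180:360,260:440],None,fx=4.4,fy=3.3,interpolation=cv2.INTER_CUBIC)[:600,:800])
E
```

```text
(no output)
```

View pics/w1c.png

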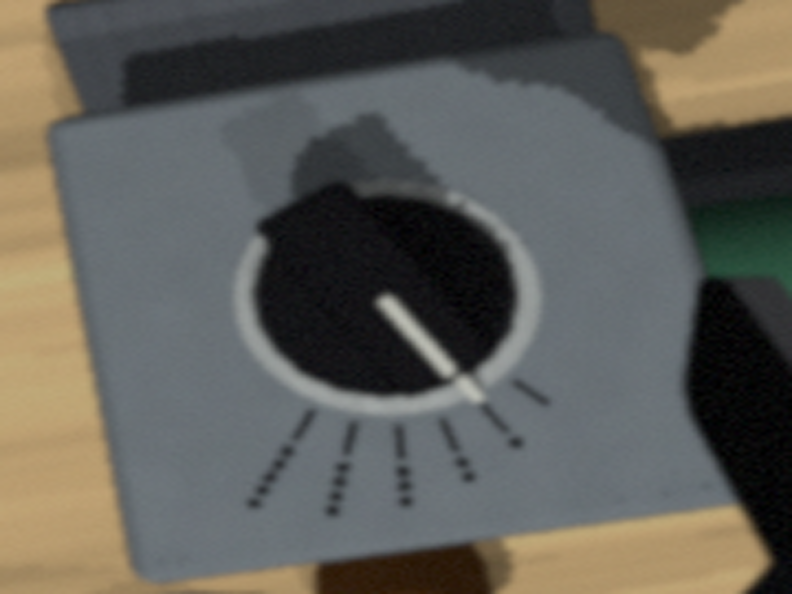

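The sleeve points at number 1. In this view the lines run 0 to 5 from right to left. Next I move above the lone stick.

```bash
python3 -m inch '[[-0.008,-0.017,0,0,1],[-0.017,-0.035,0,0,1],[-0.017,-0.035,0.01,0,1],[-0.017,-0.035,0.01,0,1],[-0.017,-0.035,0.01,0,1]]' >/dev/null&& python3 -m inch '[[-0.017,-0.035,0.01,0,1],[-0.017,-0.035,0.01,0,1],[-0.017,-0.035,0.01,0,1],[-0.017,-0.035,0.01,0,1],[-0.017,-0.035,0.01,0,1]]' >/dev/null&& python3 -m inch '[[-0.017,-0.035,0.01,0,1],[-0.017,-0.035,0.01,0,1],[-0.017,-0.035,0.01,0,1],[-0.017,-0.026,0.01,0,1],[-0.008,0,0,-2.8,1]]' && python3 -m inch '[[0,0,0,0,1]]'; python3 shot.py wrist w2
```

```text
time_s: 2.9
ee_pos: [0.515, -0.2562, 0.1595]
ee_rot: [-179.9, -0.1, 168.5]
ft_force: [-0.1, 1.2, -0.6]
finger_gap: 0.0852
time_s: 3.0
ee_pos: [0.517, -0.2526, 0.1603]
ee_rot: [180.0, -0.1, 168.7]
ft_force: [-0.6, 0.2, -0.5]
finger_gap: 0.0853
3.0 [ 0.517  -0.2526  0.1603] [ 1.7997e+02 -5.0000e-02  1.6872e+02] [-0.6  0.2 -0.5] 0.0853
```

View pics/w2.png

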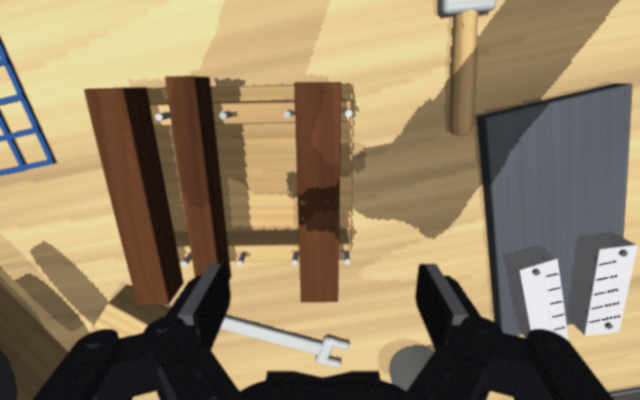

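The lone stick is at columns 296–341, rows 83–301, between the fingers and slightly left of centre. The gauge is at the right, with its jaws at (545,295) and (608,290).

```bash
python3 - <<'E'
from h import *
np.set_printoptions(precision=4,suppress=True)
im=cv2.imread("pics/w2.png"); e=np.load("pics/w2.npy"); s=dict(ee_pos=e[:3],ee_rot=e[3:]); C=cam("wrist",s)
L=[];Rr=[]
g=cv2.GaussianBlur(im,(3,3),0).astype(int)
for v in list(range(120,185,4))+list(range(225,255,4)):
    row=g[v,270:365]; sat=row[:,2]  # red: wood pale high
    m=np.where((row[:,1]<75)&(row[:,2]-row[:,0]>12))[0]
    if len(m)>10:
        # largest run
        runs=np.split(m,np.where(np.diff(m)>1)[0]+1); r=max(runs,key=len)
        L.append((270+r[0]-.5,v)); Rr.append((270+r[-1]+.5,v))
l=on(C,L,.077); r=on(C,Rr,.077)
for n,a in(("L",l),("R",r)):
    p=np.polyfit(a[:,0],a[:,1],1); print(n,p,np.degrees(np.arctan(p[0])),(a[:,1]-np.polyval(p,a[:,0])).std(), p[0]*.514+p[1])
print("w", np.median(abs(l[:,1]-r[:,1]))*np.cos(np.radians(11.3)))
c=on(C,[(296,83),(341,83),(301,301),(338,301)],.077);print(c,c.mean(0))
cv2.imwrite("pics/w2g.png",cv2.resize(im[70:340,470:640],None,fx=2.2,fy=2.2,interpolation=cv2.INTER_CUBIC))
E
```

```text
L [-0.3065 -0.1166] -17.042827974872726 0.006570510551268815 -0.27419734831946246
R [-0.164  -0.1536] -9.314670839318788 0.0017622086143397773 -0.23789953214630338
w 0.028627776621949784
[[ 0.4303 -0.2522  0.077 ]
 [ 0.436  -0.2237  0.077 ]
 [ 0.5943 -0.2852  0.077 ]
 [ 0.6002 -0.2557  0.077 ]] [ 0.5152 -0.2542  0.077 ]
```

View pics/w2g.png

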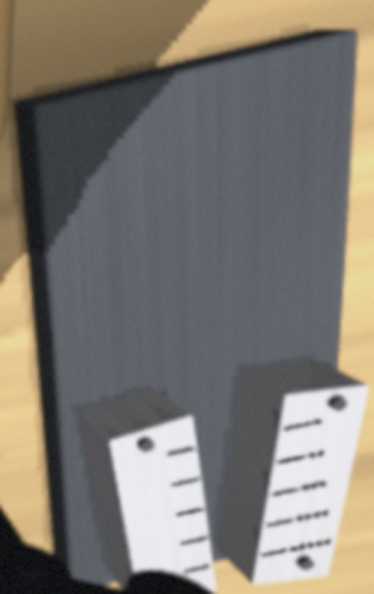

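```bash
python3 -m inch '[[0.001,-0.0015,0.02,0,1],[0,0,0.03,0,1],[0,0,0.03,0,1],[0,0,0.02,0,1],[0,0,0.01,0,1]]' && python3 -m inch '[[0,0,0,0,1],[0,0,0,0,0],[0,0,0,0,0],[0,0,0,0,0],[0,0,0,0,0]]' 40 && python3 -m inch '[[0,0,0,0,0],[0,0,0,0,0]]'; python3 shot.py wrist w3
```

```text
time_s: 3.55
ee_pos: [0.5137, -0.2519, 0.0495]
ee_rot: [179.9, -0.2, 168.8]
ft_force: [-0.8, -0.6, -0.3]
finger_gap: 0.0853
time_s: 4.05
ee_pos: [0.5151, -0.2552, 0.0523]
ee_rot: [-180.0, 0.1, 168.7]
ft_force: [3.5, -1.7, 0.6]
finger_gap: 0.0297
time_s: 4.25
ee_pos: [0.5152, -0.2552, 0.0522]
ee_rot: [180.0, 0.1, 168.7]
ft_force: [-0.6, 0.3, 6.0]
finger_gap: 0.0301
4.25 [ 0.5152 -0.2552  0.0522] [1.7999e+02 1.0000e-01 1.6866e+02] [-0.6  0.3  6. ] 0.0301
```

View pics/w3.png

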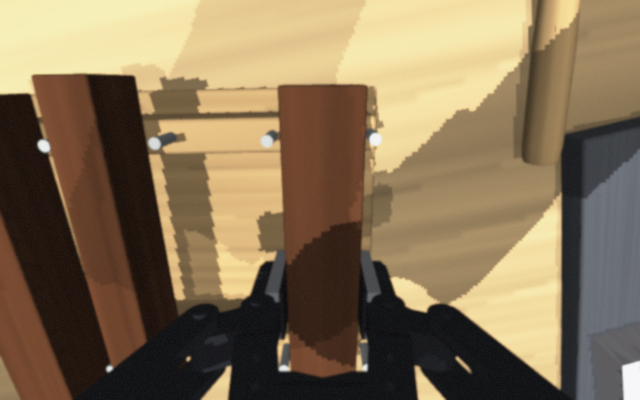

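Gripped with a 30 mm gap, so the stick is about 30 mm wide. From the geometry I expect mark 2. Next, the gauge geometry from picture w2.

```bash
python3 - <<'E'
from h import *
np.set_printoptions(precision=4,suppress=True)
im=cv2.imread("pics/w2.png"); e=np.load("pics/w2.npy"); s=dict(ee_pos=e[:3],ee_rot=e[3:]); C=cam("wrist",s)
f=lambda a:[(470+u/2.2,70+v/2.2) for u,v in a]
j=on(C,f([(192,415),(285,395),(110,437),(367,385),(253,582),(328,572),(213,580)]),.044);print("jaws",j)
print("mouth mid",(j[0]+j[1])/2,"w",np.linalg.norm(j[0]-j[1]))
b=on(C,f([(18,103),(355,30)]),.02);print("bed front",b,b.mean(0),np.linalg.norm(b[0]-b[1]))
E
```

```text
jaws [[ 0.6198 -0.0577  0.044 ]
 [ 0.6183 -0.02    0.044 ]
 [ 0.6234 -0.091   0.044 ]
 [ 0.6206  0.0135  0.044 ]
 [ 0.7133 -0.0262  0.044 ]
 [ 0.715   0.0076  0.044 ]
 [ 0.7081 -0.0444  0.044 ]]
mouth mid [ 0.619  -0.0389  0.044 ] w 0.037662916516611446
bed front [[ 0.4851 -0.1124  0.02  ]
 [ 0.4821  0.0151  0.02  ]] [ 0.4836 -0.0486  0.02  ] 0.1274775308271851
```

```bash
python3 -m inch '[[0,0,-0.02,0,0],[0,0,-0.03,0,0],[0,0,-0.03,0,0],[0,0,-0.02,0,0]]'
```

```text
time_s: 4.7
ee_pos: [0.5147, -0.2553, 0.1529]
ee_rot: [-180.0, 0.1, 168.6]
ft_force: [0.2, -0.1, -1.1]
finger_gap: 0.03
```

```bash
python3 -m inch '[[0.003,0.02,0,0,0],[0.006,0.036,0,0,0],[0.006,0.038,0,0,0],[0.006,0.038,0,0,0],[0.006,0.038,0,0,0]]' >/dev/null&& python3 -m inch '[[0.0067,0.0384,0,0,0],[0,0,0.01,-6.8,0],[0,0,0.02,-6.9,0],[0,0,0,0,0]]';  python3 shot.py top t4;python3 shot.py wrist w4; python3 - <<'E'
import cv2
im=cv2.imread("pics/t4.png")
cv2.imwrite("pics/t4c.png",cv2.resize(im[130:260,260:400],None,fx=4.5,fy=4.5,interpolation=cv2.INTER_CUBIC))
E
```

```text
time_s: 5.6
ee_pos: [0.5198, -0.0432, 0.119]
ee_rot: [180.0, -0.3, -177.6]
ft_force: [-0.2, 0.8, -1.9]
finger_gap: 0.0302
5.6 [ 0.5198 -0.0432  0.119 ] [ 179.98   -0.32 -177.6 ] [-0.2  0.8 -1.9] 0.0302
5.65 [ 0.5209 -0.0439  0.1202] [ 180.     -0.19 -177.79] [-0.7  0.8 -0. ] 0.0305
```

View pics/t4c.png

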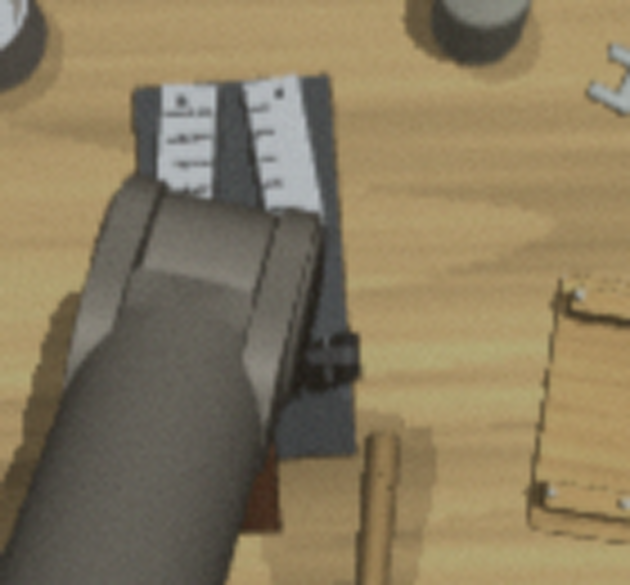

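View pics/w4.png

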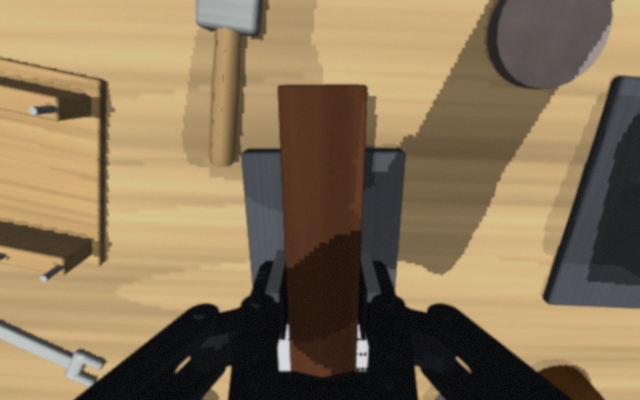

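```bash
python3 - <<'E'
from h import *
np.set_printoptions(precision=4,suppress=True)
e=np.load("pics/w4.npy"); s=dict(ee_pos=e[:3],ee_rot=e[3:]); C=cam("wrist",s)
b=on(C,[(243.5,150),(404.5,149),(253,262),(397,262)],.02);print("bed",b,(b[0]+b[1])/2,np.linalg.norm(b[0]-b[1]),(b[2]+b[3])/2)
d=b[1]-b[0];print("axis deg",np.degrees(np.arctan2(-d[0],d[1])))
# stick at underside z = tcp-0.007 ; top +0.032
zt=e[2]-.0072+.032
t=on(C,[(278.5,86),(366,86),(288,262),(362,262)],zt);print("stick",t,(t[0]+t[1])/2,(t[2]+t[3])/2,np.linalg.norm(t[0]-t[1]))
# jaw bits z=.044: left patch outer (278,340), right
print(on(C,[(278.5,345),(368,345)],.044))
E
```

```text
bed [[ 0.485  -0.1033  0.02  ]
 [ 0.4796  0.0158  0.02  ]
 [ 0.579  -0.0991  0.02  ]
 [ 0.5743  0.0209  0.02  ]] [ 0.4823 -0.0438  0.02  ] 0.11926493215034553 [ 0.5767 -0.0391  0.02  ]
axis deg 2.582592894033382
stick [[ 0.4378 -0.0614  0.145 ]
 [ 0.4367 -0.0319  0.145 ]
 [ 0.5051 -0.0579  0.145 ]
 [ 0.5039 -0.028   0.145 ]] [ 0.4372 -0.0466  0.145 ] [ 0.5045 -0.0429  0.145 ] 0.0295556867137834
[[ 0.6427 -0.0752  0.044 ]
 [ 0.6398 -0.0009  0.044 ]]
```

Aligned: the stick's axis is within 1 mm of the bed's and its leading end is about 10 mm short of the mouth. Lowering now.

```bash
python3 -m inch '[[0,0,0.02,0,0],[0,0,0.03,0,0],[0,0,0.02,0,0],[0,0,0.016,0,0],[0,0,0,0,0]]' && python3 -m inch '[[0,0,0.002,0,0],[0,0,0.002,0,0],[0,0,0,0,0]]'
```

```text
time_s: 6.2
ee_pos: [0.5212, -0.0443, 0.0343]
ee_rot: [-180.0, -0.2, -177.8]
ft_force: [-0.4, -0.1, -1.5]
finger_gap: 0.0301
time_s: 6.5
ee_pos: [0.523, -0.0439, 0.0321]
ee_rot: [180.0, 0.1, -177.7]
ft_force: [-0.0, -0.2, -1.3]
finger_gap: 0.0301
```

```bash
python3 -m inch '[[0,0,0.0015,0,0],[0,0,0.001,0,0],[0,0,0,0,0]]';python3 -m inch '[[0,0,0.0015,0,0],[0,0,0,0,0]]'; python3 -m inch '[[0,0,0.001,0,0],[0,0,0,0,0]]'
```

```text
time_s: 6.8
ee_pos: [0.5223, -0.0439, 0.0288]
ee_rot: [180.0, 0.0, -177.6]
ft_force: [0.4, -0.1, -0.6]
finger_gap: 0.03
time_s: 7.0
ee_pos: [0.5225, -0.0439, 0.0273]
ee_rot: [180.0, 0.0, -177.6]
ft_force: [-0.2, -0.6, -0.5]
finger_gap: 0.0304
time_s: 7.2
ee_pos: [0.5225, -0.0439, 0.0272]
ee_rot: [179.9, 0.0, -177.6]
ft_force: [-2.7, 0.4, 7.5]
finger_gap: 0.0299
```

```bash
python3 -m inch '[[-0.003,0,-0.0008,0,0],[-0.005,0,0,0,0],[-0.005,0,0,0,0],[-0.004,0,0,0,0],[0,0,0,0,0]]'; python3 -m inch '[[-0.004,0,0,0,0],[0,0,0,0,0]]'
```

```text
time_s: 7.7
ee_pos: [0.5399, -0.0434, 0.0272]
ee_rot: [-180.0, 0.0, -177.6]
ft_force: [-1.7, 0.3, 2.8]
finger_gap: 0.0301
time_s: 7.9
ee_pos: [0.5431, -0.0433, 0.0272]
ee_rot: [180.0, -0.1, -177.7]
ft_force: [-4.6, -1.2, 6.4]
finger_gap: 0.0301
```

```bash
python3 -m inch '[[0,0,0,0,0.6],[0,0,0,0,0.6],[0,0,0,0,0.6]]'; python3 -m inch '[[0,0,-0.02,0,0.6],[0,0,-0.03,0,0.6],[0.02,0,-0.02,0,0.6],[0.03,0,0,0,0.3],[0.03,0,0,0,0]]'; python3 -m inch '[[0.03,0,0,0,0],[0,0,0,0,0]]'; python3 shot.py wrist w5; python3 shot.py top t5
```

```text
time_s: 8.2
ee_pos: [0.5437, -0.0428, 0.0269]
ee_rot: [-180.0, 0.0, -177.6]
ft_force: [-0.2, -0.3, 0.2]
finger_gap: 0.051
time_s: 8.7
ee_pos: [0.4635, -0.0463, 0.0977]
ee_rot: [180.0, 0.1, -177.6]
ft_force: [-0.2, 0.9, 0.0]
finger_gap: 0.0228
time_s: 8.9
ee_pos: [0.4287, -0.0476, 0.0962]
ee_rot: [179.9, -0.3, -177.7]
ft_force: [0.3, 0.7, -1.0]
finger_gap: 0.0001
8.9 [ 0.4287 -0.0476  0.0962] [ 179.86   -0.26 -177.7 ] [ 0.3  0.7 -1. ] 0.0001
8.95 [ 0.4318 -0.0473  0.0969] [ 1.7991e+02 -3.0000e-02 -1.7766e+02] [0.7 0.5 0.5] -0.0001
```

View pics/w5.png

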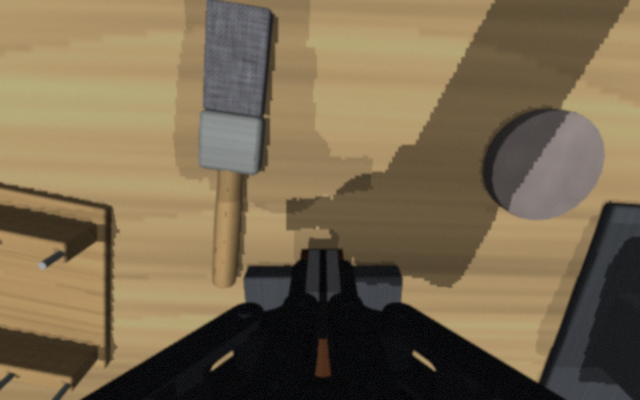

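View pics/t5.png

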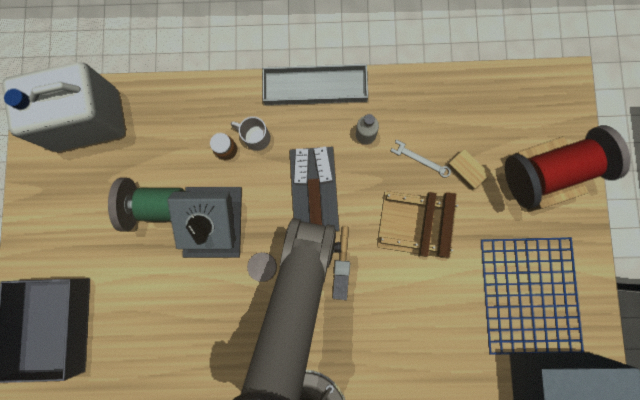

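```bash
python3 -m inch '[[0,0,0.02,0,0],[0,0,0.03,0,0],[0,0,0.014,0,0],[0,0,0,0,0]]'; python3 -m inch '[[-0.004,0,0,0,0],[-0.004,0,0,0,0],[-0.004,0,0,0,0],[0,0,0,0,0]]'
```

```text
time_s: 9.4
ee_pos: [0.4334, -0.0476, 0.0315]
ee_rot: [-179.9, -0.2, -177.6]
ft_force: [0.1, 0.3, -0.7]
finger_gap: -0.0002
time_s: 9.8
ee_pos: [0.4471, -0.0469, 0.0338]
ee_rot: [180.0, 0.1, -177.6]
ft_force: [-0.7, -0.1, -0.4]
finger_gap: -0.0
```

```bash
python3 -m inch '[[-0.003,0,0,0,0],[-0.004,0,0,0,0],[-0.004,0,0,0,0],[0,0,0,0,0]]'; python3 -m inch '[[-0.003,0,0,0,0],[-0.002,0,0,0,0],[0,0,0,0,0]]';  python3 -m inch '[[-0.002,0,0,0,0],[0,0,0,0,0]]'
```

```text
time_s: 10.2
ee_pos: [0.4574, -0.0466, 0.0332]
ee_rot: [-180.0, 0.1, -177.6]
ft_force: [-0.7, 0.1, -0.6]
finger_gap: -0.0001
time_s: 10.5
ee_pos: [0.462, -0.0464, 0.0331]
ee_rot: [-180.0, 0.0, -177.6]
ft_force: [-0.7, -0.6, 0.4]
finger_gap: 0.0
time_s: 10.7
ee_pos: [0.4636, -0.0463, 0.0331]
ee_rot: [180.0, 0.0, -177.6]
ft_force: [0.4, 0.5, -0.3]
finger_gap: 0.0001
```

```bash
for i in 1; do python3 -m inch '[[-0.002,0,0,0,0],[-0.002,0,0,0,0],[0,0,0,0,0]]'; done; python3 -m inch '[[-0.0015,0,0,0,0],[0,0,0,0,0]]'; python3 shot.py wrist w6
```

```text
time_s: 11.0
ee_pos: [0.4681, -0.0462, 0.0332]
ee_rot: [-180.0, 0.1, -177.6]
ft_force: [0.3, -0.2, -1.2]
finger_gap: -0.0002
time_s: 11.2
ee_pos: [0.4691, -0.0461, 0.0331]
ee_rot: [180.0, 0.0, -177.6]
ft_force: [-0.7, -0.2, -0.6]
finger_gap: -0.0003
11.2 [ 0.4691 -0.0461  0.0331] [ 1.8000e+02  1.0000e-02 -1.7763e+02] [-0.7 -0.2 -0.6] -0.0003
```

View pics/w6.png

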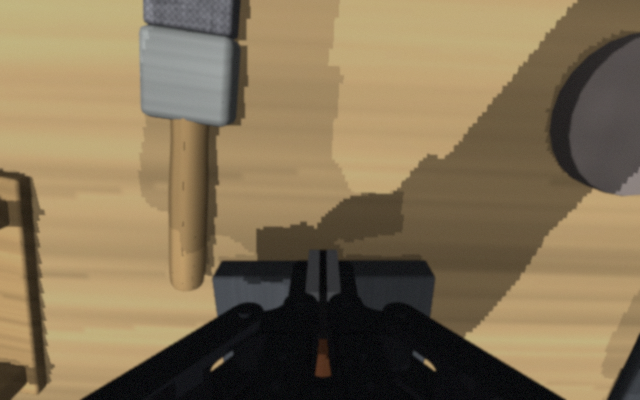

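Not wedged yet. I'll keep pushing in small steps and watch fx.

```bash
for i in 1; do python3 -m inch '[[-0.0015,0,0,0,0],[0,0,0,0,0]]';python3 -m inch '[[-0.001,0,0,0,0],[0,0,0,0,0]]'; python3 -m inch '[[-0.001,0,0,0,0],[0,0,0,0,0]]'; done
```

```text
time_s: 11.45
ee_pos: [0.4704, -0.046, 0.0331]
ee_rot: [180.0, -0.0, -177.6]
ft_force: [-0.2, 0.4, 0.8]
finger_gap: 0.0001
time_s: 11.65
ee_pos: [0.4706, -0.046, 0.0329]
ee_rot: [180.0, -0.1, -177.6]
ft_force: [-3.3, -0.9, 3.2]
finger_gap: 0.0003
time_s: 11.85
ee_pos: [0.4708, -0.046, 0.0328]
ee_rot: [180.0, -0.2, -177.6]
ft_force: [-5.1, 0.2, 4.2]
finger_gap: 0.0002
```

```bash
python3 -m inch '[[-0.001,0,0,0,0],[0,0,0,0,0]]';python3 -m inch '[[-0.001,0,0,0,0],[0,0,0,0,0]]'; python3 shot.py scene s6;python3 - <<'E'
import cv2
im=cv2.imread("pics/s6.png")
cv2.imwrite("pics/s6c.png",cv2.resize(im[180:280,270:390],None,fx=6,fy=6,interpolation=cv2.INTER_CUBIC))
E
```

```text
time_s: 12.05
ee_pos: [0.471, -0.0459, 0.0327]
ee_rot: [179.9, -0.3, -177.7]
ft_force: [-7.0, -0.7, 6.3]
finger_gap: 0.0
time_s: 12.25
ee_pos: [0.471, -0.0459, 0.0325]
ee_rot: [179.9, -0.4, -177.7]
ft_force: [-7.5, 0.4, 8.2]
finger_gap: 0.0
12.25 [ 0.471  -0.0459  0.0325] [ 179.92   -0.39 -177.66] [-7.5  0.4  8.2] 0.0
```

View pics/s6c.png

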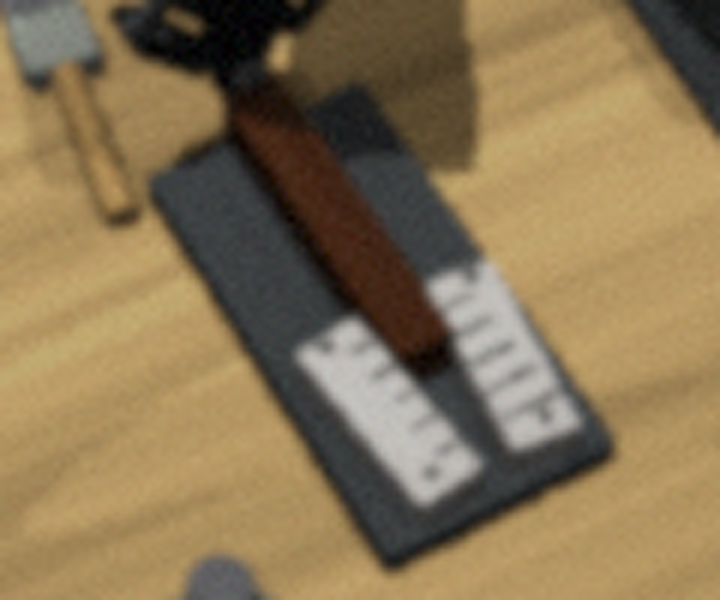

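```bash
python3 -m inch '[[-0.0006,0,-0.0008,0,0],[0,0,0,0,0]]'
```

```text
time_s: 12.5
ee_pos: [0.4714, -0.0458, 0.0328]
ee_rot: [179.9, -0.4, -177.6]
ft_force: [-7.3, 0.7, -0.6]
finger_gap: 0.0002
```

```bash
python3 -m inch '[[-0.0005,0,0,0,0],[0,0,0,0,0]]'; python3 -m inch '[[-0.0003,0,0,0,0],[0,0,0,0,0]]'
```

```text
time_s: 12.7
ee_pos: [0.4714, -0.0458, 0.0326]
ee_rot: [179.9, -0.5, -177.6]
ft_force: [-7.2, -0.5, 1.4]
finger_gap: -0.0002
time_s: 12.9
ee_pos: [0.4714, -0.0458, 0.0326]
ee_rot: [179.9, -0.5, -177.7]
ft_force: [-8.0, -0.3, 2.6]
finger_gap: -0.0003
```

```bash
python3 -m inch '[[0.006,0,0,0,0],[0.014,0,0,0,0],[0,0,-0.04,0,0],[0,0,-0.05,0,0],[0,0,-0.05,0,0]]' >/dev/null; python3 -m inch '[[-0.03,0,-0.04,0,0],[-0.05,0,-0.01,0,0],[-0.05,0,0,0,0],[-0.05,0,0,0,0],[-0.045,0,0,0,0]]' ; python3 -m inch '[[0,0,0,0,0]]'; python3 shot.py wrist w7;python3 - <<'E'
import cv2
im=cv2.imread("pics/w7.png")
cv2.imwrite("pics/w7c.png",cv2.resize(im[60:260,200:440],None,fx=3.3,fy=3,interpolation=cv2.INTER_CUBIC))
E
```

```text
time_s: 13.9
ee_pos: [0.6832, -0.0364, 0.224]
ee_rot: [180.0, 0.2, -177.5]
ft_force: [-0.4, 1.3, 1.4]
finger_gap: -0.0
time_s: 14.0
ee_pos: [0.6853, -0.0355, 0.2215]
ee_rot: [-179.9, 0.2, -177.4]
ft_force: [0.1, 0.7, 0.2]
finger_gap: -0.0002
14.0 [ 0.6853 -0.0355  0.2215] [-179.86    0.2  -177.42] [0.1 0.7 0.2] -0.0002
```

View pics/w7c.png

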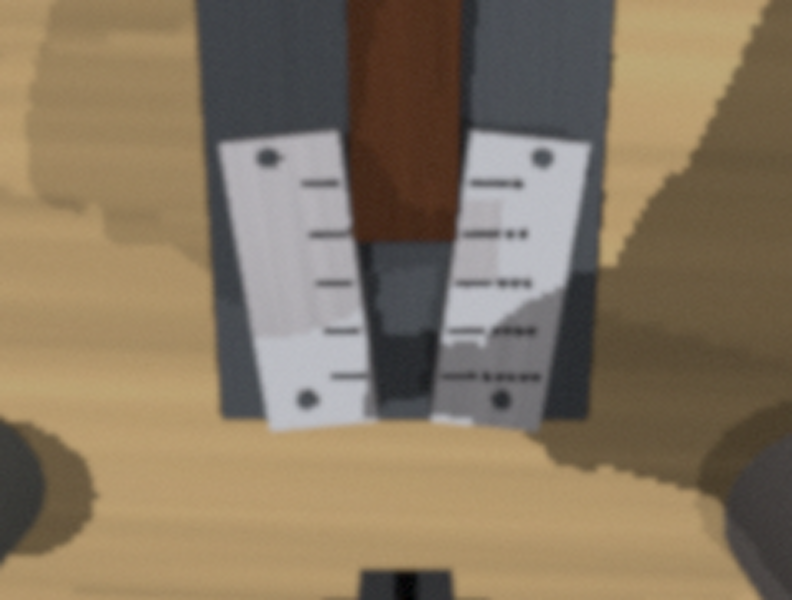

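View pics/w7.png

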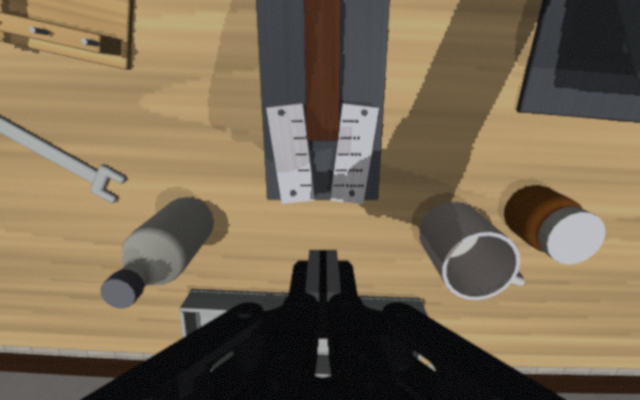

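The stick's leading end (row 241 in the crop) is just past mark 2 (row 234), well short of mark 3 (row 284). It is wedged at mark 2, which agrees with the 30 mm gap. The sleeve therefore has to go from 1 to 2. Sleeve pose next.

```bash
python3 - <<'E'
from h import *
np.set_printoptions(precision=4,suppress=True)
e=np.load("pics/w1.npy"); s=dict(ee_pos=e[:3],ee_rot=e[3:]); C=cam("wrist",s)
f=lambda a:[(260+u/4.4,180+v/3.3) for u,v in a]
print("face centre",on(C,f([(387,300)]),.125))
n=on(C,f([(55,130),(620,38)]),.082);print("near edge",n,n.mean(0),np.linalg.norm(n[0]-n[1]),np.degrees(np.arctan2(*(n[1]-n[0])[:2]*[-1,1])))
fl=on(C,f([(140,578)]),.168);print("far -y corner",fl, "side dir deg",np.degrees(np.arctan2(*(fl[0]-n[0])[[1,0]])))
# top view
C=cam("top"); g=lambda a:[(100+u/5,170+v/5) for u,v in a]
T=on(C,g([(345,148),(630,145)]),.168);N=on(C,g([(385,393),(660,390)]),.082);print("top",T,N,(T.mean(0)+N.mean(0))/2)
print("ring centre top", on(C,g([(499,285)]),.125))
E
```

```text
face centre [[0.5045 0.2507 0.125 ]]
near edge [[0.4454 0.1807 0.082 ]
 [0.4488 0.3259 0.082 ]] [0.4471 0.2533 0.082 ] 0.14523686931785618 -1.3747282114253312
far -y corner [[0.5575 0.1783 0.168 ]] side dir deg -1.1975959174309883
top [[0.5639 0.3138 0.168 ]
 [0.5613 0.1716 0.168 ]] [[0.4457 0.3202 0.082 ]
 [0.4433 0.175  0.082 ]] [0.5035 0.2451 0.125 ]
ring centre top [[0.4972 0.2484 0.125 ]]
```

```bash
python3 -m inch '[[0.01,0.016,-0.005,0,0],[0.02,0.032,-0.005,0,0],[0.022,0.034,-0.005,0,0.3],[0.022,0.034,-0.005,0,0.6],[0.022,0.034,-0.005,0,0.6]]' >/dev/null; python3 -m inch '[[0.022,0.034,0,0,0.6],[0.022,0.034,0,0,0.6],[0.022,0.034,0,0,0.6],[0.016,0.026,0,-7,0.6],[0.01,0.0157,0,-7.2,0.6]]' ; python3 -m inch '[[0,0,0,0,0.6]]'; python3 shot.py wrist w8
```

```text
time_s: 15.05
ee_pos: [0.4756, 0.2496, 0.2492]
ee_rot: [179.8, 0.1, -162.9]
ft_force: [0.5, 0.3, -0.1]
finger_gap: 0.051
time_s: 15.15
ee_pos: [0.4755, 0.2496, 0.2491]
ee_rot: [179.8, 0.0, -163.1]
ft_force: [-0.1, -0.4, 0.1]
finger_gap: 0.0512
15.15 [0.4755 0.2496 0.2491] [ 1.7981e+02  5.0000e-02 -1.6309e+02] [-0.1 -0.4  0.1] 0.0512
```

View pics/w8.png

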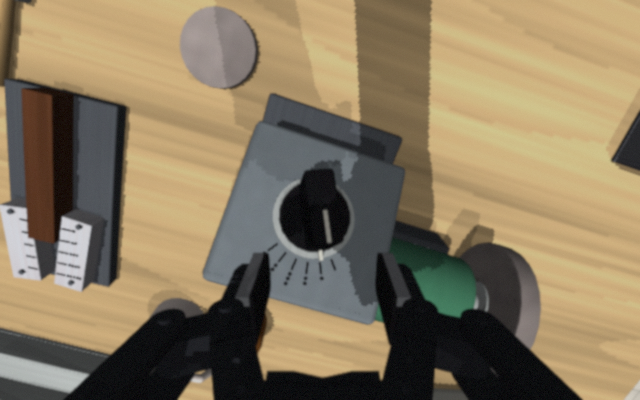

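```bash
python3 - <<'E'
from h import *
np.set_printoptions(precision=4,suppress=True)
im=cv2.imread("pics/w8.png")
cv2.imwrite("pics/w8c.png",cv2.resize(im[110:330,195:415],None,fx=2.7,fy=2.7,interpolation=cv2.INTER_CUBIC))
e=np.load("pics/w8.npy"); s=dict(ee_pos=e[:3],ee_rot=e[3:]); C=cam("wrist",s)
print("face centre",on(C,[(314.5,217.5)],.125))
n=on(C,[(261,123),(404.5,168)],.082);print(n,n.mean(0),np.linalg.norm(n[0]-n[1]),np.degrees(np.arctan2(*(n[1]-n[0])[:2]*[-1,1])))
# predicted pixel of grip point, wing ends for n=1
psi=np.radians(-1.8);Rz=np.array([[np.cos(psi),-np.sin(psi),0],[np.sin(psi),np.cos(psi),0],[0,0,1]])
a=Rz@[-np.sin(.611),0,np.cos(.611)];u=Rz@[np.cos(.611),0,np.sin(.611)];yv=Rz@[0,1,0]
f=np.array([.504,.2500,.125]);b=.26*1.5;x=np.cos(b)*u+np.sin(b)*yv
for nm,X in(("top ctr",f+a*.0465),("ptr end",f+a*.0465+x*.029),("tail end",f+a*.0465-x*.029),("grip",f+a*.032),("disc",f+a*.0075)): print(nm,X,proj(C,X))
E
```

```text
face centre [[0.5025 0.2514 0.125 ]]
[[0.4441 0.1819 0.082 ]
 [0.4454 0.324  0.082 ]] [0.4448 0.2529 0.082 ] 0.14208486015393657 -0.5297739001733182
top ctr [0.4773 0.2508 0.1631] [[322.4226 207.0415]]
ptr end [0.4996 0.2612 0.1785] [[327.1988 246.3007]]
tail end [0.455  0.2405 0.1477] [[317.8927 169.8001]]
grip [0.4857 0.2506 0.1512] [[318.9642 211.0697]]
disc [0.4997 0.2501 0.1311] [[313.8935 216.9755]]
```

View pics/w8c.png

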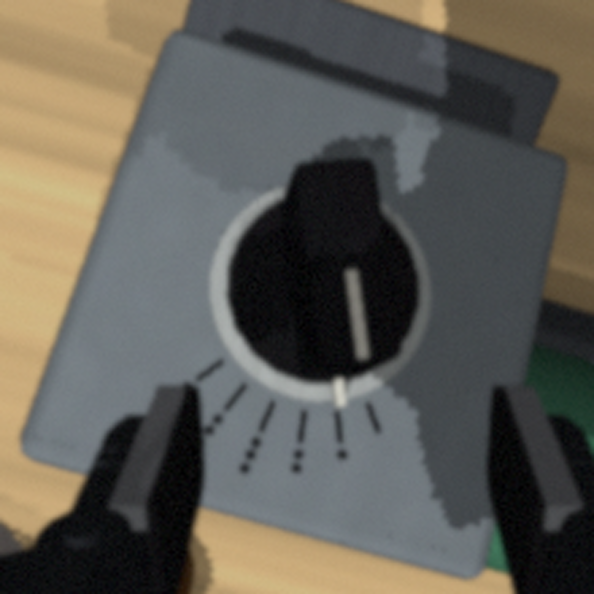

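The wing's white line runs (325,209)–(329,243), within 2–3 px of my prediction, and it still points at 1. I'll descend over the wing.

```bash
python3 -m inch '[[-0.0087,-0.0006,0.02,0,0.6],[0,0,0.03,0,0.6],[0,0,0.03,0,0.6],[0,0,0.015,0,0.6],[0,0,0,0,0.6]]'; python3 -m inch '[[0,0,0.008,0,0.6],[0,0,0.005,0,0.6],[0,0,0,0,0.6]]'
```

```text
time_s: 15.7
ee_pos: [0.4859, 0.2458, 0.1518]
ee_rot: [-179.9, -0.2, -163.7]
ft_force: [-0.4, -0.8, 0.5]
finger_gap: 0.0508
time_s: 16.0
ee_pos: [0.4866, 0.2485, 0.1408]
ee_rot: [180.0, 0.0, -163.5]
ft_force: [0.6, 0.2, -0.5]
finger_gap: 0.0515
```

```bash
python3 -m inch '[[0.001,0.0033,0,0,0.6],[0,0,0,0,0.6]]'; python3 -m inch '[[0,0,0,0,0],[0,0,0,0,0],[0,0,0,0,0]]' 25; python3 -m inch '[[0,0,0,0,0]]' ; python3 shot.py wrist w9
```

```text
time_s: 16.2
ee_pos: [0.4845, 0.2525, 0.1412]
ee_rot: [179.9, 0.1, -163.4]
ft_force: [-0.8, 0.3, 0.6]
finger_gap: 0.0514
time_s: 16.5
ee_pos: [0.4849, 0.2515, 0.1416]
ee_rot: [180.0, 0.0, -163.5]
ft_force: [-1.0, -1.1, 4.9]
finger_gap: 0.0274
time_s: 16.6
ee_pos: [0.485, 0.2514, 0.1416]
ee_rot: [180.0, 0.0, -163.5]
ft_force: [-1.7, -0.8, 6.2]
finger_gap: 0.0278
16.6 [0.485  0.2514 0.1416] [ 1.7999e+02  4.0000e-02 -1.6348e+02] [-1.7 -0.8  6.2] 0.0278
```

View pics/w9.png

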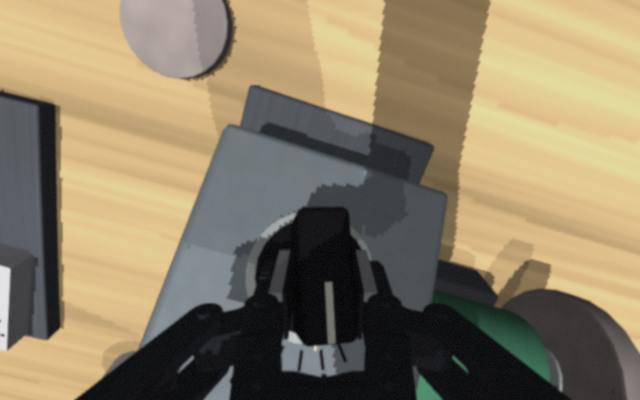

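```bash
python3 -m inch '[[0,0,0,3,0],[0,0,0,3,0],[0,0,0,0,0]]';python3 -m inch '[[0,0,0,3,0],[0,0,0,3,0],[0,0,0,0,0]]'; python3 shot.py wrist w10
```

```text
time_s: 16.95
ee_pos: [0.4852, 0.251, 0.1418]
ee_rot: [-180.0, 0.0, -169.6]
ft_force: [-1.6, -2.6, 6.7]
finger_gap: 0.0257
time_s: 17.25
ee_pos: [0.4852, 0.2508, 0.1418]
ee_rot: [-180.0, 0.0, -175.5]
ft_force: [-1.7, -1.8, 6.5]
finger_gap: 0.0241
17.25 [0.4852 0.2508 0.1418] [-1.7997e+02  4.0000e-02 -1.7553e+02] [-1.7 -1.8  6.5] 0.0241
```

View pics/w10.png

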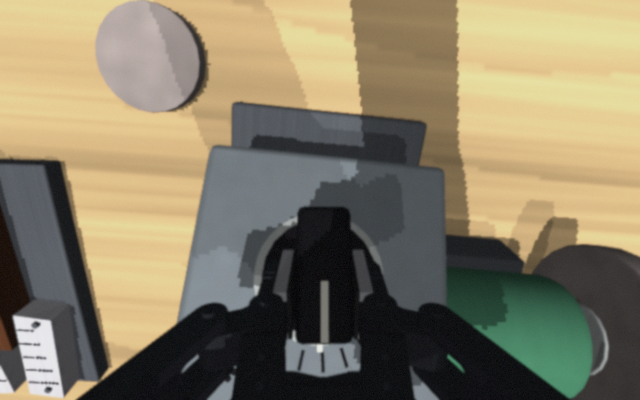

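```bash
python3 -m inch '[[0,0,0,0,0.3],[0,0,0,0,0.6],[0,0,0,0,0.6]]';python3 -m inch '[[0,0,-0.02,0,0.6],[0,0,-0.04,0,0.6],[0,0,-0.05,0,0.6],[0.02,0,0,0,0.6],[0,0,0,0,0.6]]'; python3 shot.py wrist w11; python3 - <<'E'
import cv2
im=cv2.imread("pics/w11.png")
cv2.imwrite("pics/w11c.png",cv2.resize(im[110:330,210:430],None,fx=2.7,fy=2.7,interpolation=cv2.INTER_CUBIC))
E
```

```text
time_s: 17.6
ee_pos: [0.4843, 0.252, 0.1405]
ee_rot: [180.0, -0.0, -175.4]
ft_force: [0.4, 1.1, -1.4]
finger_gap: 0.051
time_s: 18.1
ee_pos: [0.4634, 0.2508, 0.2517]
ee_rot: [179.8, 0.0, -175.3]
ft_force: [-0.3, 1.5, -0.6]
finger_gap: 0.0511
18.1 [0.4634 0.2508 0.2517] [ 1.7984e+02  1.0000e-02 -1.7533e+02] [-0.3  1.5 -0.6] 0.0511
```

View pics/w11c.png

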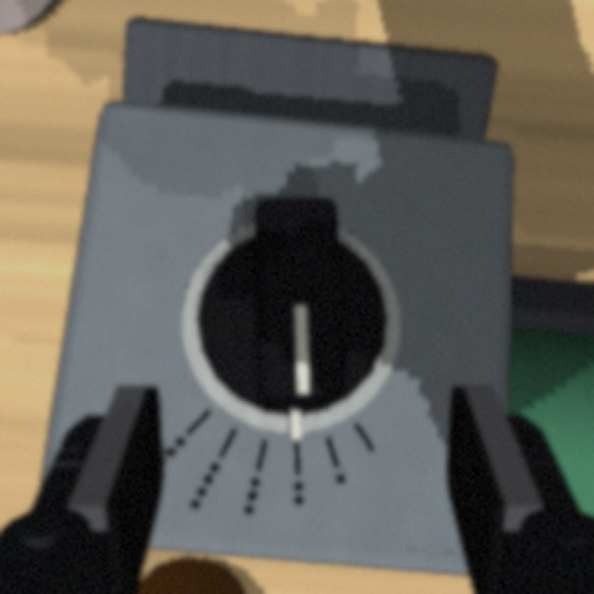

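The pointer now sits on the line with two dots. Last, a check of the whole bench.

```bash
python3 -m inch '[[0.01,0,-0.03,0,0.6],[0,0,-0.03,0,0.6],[0,0,0,0,0.6]]'; python3 shot.py scene s12;  python3 shot.py top t12; python3 - <<'E'
import cv2
im=cv2.imread("pics/s12.png")
cv2.imwrite("pics/s12c.png",cv2.resize(im[150:290,180:400],None,fx=3.6,fy=3.6,interpolation=cv2.INTER_CUBIC))
E
```

```text
time_s: 18.45
ee_pos: [0.4566, 0.2503, 0.3133]
ee_rot: [179.8, 0.3, -175.4]
ft_force: [-0.2, 0.6, 0.0]
finger_gap: 0.0514
18.45 [0.4566 0.2503 0.3133] [ 179.83    0.28 -175.41] [-0.2  0.6  0. ] 0.0514
18.5 [0.4555 0.2498 0.3112] [ 1.7994e+02  1.1000e-01 -1.7542e+02] [-0.5 -0.7 -0.3] 0.0513
```

View pics/s12c.png

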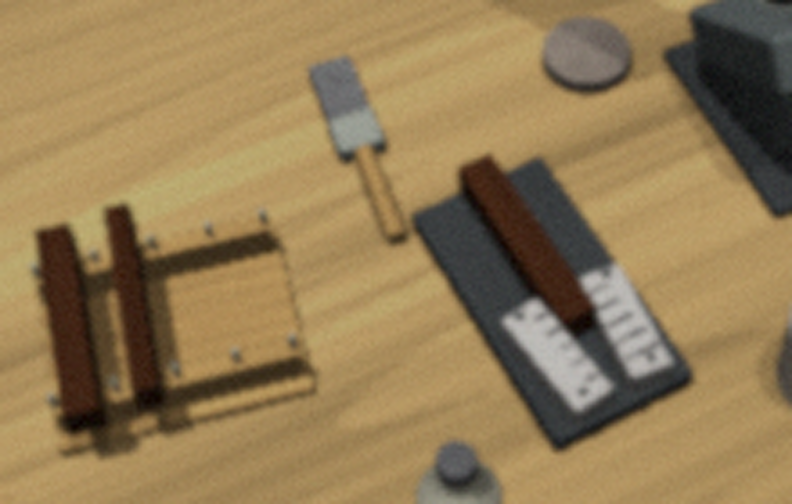

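View pics/t12.png

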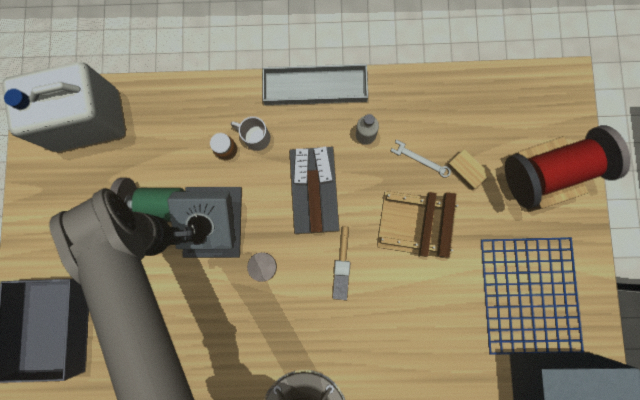

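The stick is still wedged in the slot, with its end at (318,172) in the top view. The pair is still on the rack, the other items look untouched, and the gripper is clear. I'm handing the job in.

```bash
python3 -c "
from cell import arm
print(arm.job_done(), arm.state()['time_s'])"
```

```text
the job is handed in; nothing more can be done
the job is handed in; nothing more can be done
```

I put the lone stick on the taper gauge and pushed it from behind until it stopped moving at about 8 N. Then I turned the sleeve from 1 to 2 and let go. The clock was at about 18.5 s when I handed the job in.

- **Stick:** its leading end is about 2–3 mm past mark 2. That fits the 30 mm width read from the grip. It was still in place in the last pictures.
- **Sleeve:** after I let go, the pointer was on the line with two dots.
- **Bench:** the pair of sticks is still on the rack and the other items look unmoved by eye, with the gripper clear of everything.

No check failed or disagreed. While I was pushing, the fingers also pressed down on the stick's rear end with about 8 N. I eased that off before the final push.

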